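# Clamp a filled pack with the fine knob of a hold-down press

### The job

Slide the filled clear pack between the guide rails fully home against the back stop of the hold-down press. Then turn the small inner knob clockwise until the foot bears snugly on the lid, with about 8 N: gently, for under 5 N is loose, more than 12 N is too tight and 18 N crushes the sheets even for a moment. Do not disturb the wide outer ring just below the small knob, nor the things standing around, and leave the pack clamped.

Things in the scene. Friction and masses are not known exactly. Their poses are not given: they have to be found in the camera images.
- press: grey bench hold-down press, fixed. Origin: on the table, on the vertical axis of knobs and foot. x points from its open front to the back stop, away from the robot, z up. Steel guide rails at x -90 to +45 mm, inner faces y +-53, tops z 45. Back stop face at x = +45, top z 60. Overhanging head x -32 to +105, y +-35, z 85 to 113; knobs stand on it, foot hangs below
- pack_center (a point): centre (half-way up) of a closed rigid clear pack of brown-red sheets, 130 (x) x 100 (y) x 40 mm, 0.2 to 0.4 kg, loose on the white bed between the rails (top at z = 20 to 21 mm), 3 mm play each side, axes along the press's. Starts 15 to 35 mm short of the stop, front end sticking out before the head; fully home its back end touches the stop, centre at x = -20 mm in the press frame. Push below 20 N
- fine_grip (a point): middle of the small inner aluminium knob, on its vertical axis and half-way up it: a round knob 30 mm in diameter and 24 mm tall (z = 131 to 155 mm above the table) rising from the middle of the outer ring
- fine_knob (a joint): inner knob's angle (rad): 0 at start, grows clockwise from above, end at 1.5. Lowers the foot 15 mm per rad. Steady drag 0.22 N m; stays where left. Coarse foot height differs, so it touches the lid after 0.3 to 0.8 rad; it is sprung, 3 N per mm, so its force then grows 4.5 N per 0.1 rad, and the torque to turn the knob by 0.015 N m per N
- ring_mark (a point): a point on the rim of the outer ring's upper face, at its white mark. The outer ring is a black knob 60 mm in diameter, 16 mm tall (z = 115 to 131 mm), concentric with the inner knob and turning very freely (0.02 N m); a shift of this point by 3 mm (0.1 rad) counts as disturbed
- coarse_ring (a joint): angle of the outer ring (rad), any value at the start, grows clockwise seen from above; to be left as it is
- spare_pack: bystander: a second pack of the same kind, standing to the left of the press; origin under its centre
- spatula: bystander: a spatula lying to the right of the press; origin under its middle
- spray_jar: bystander: a white jar, 66 mm in diameter, 100 mm tall, to the left of the press; origin under its centre
There are look-alikes about, which are no part of the job. What is shaped like the part that bears pack_center but blue or green is not meant.

How it is judged:
By the outcome, as a careful person would: the job done as asked, in the order asked, and still so for the second after the job is handed in, with the robot touching nothing.
It also fails if it takes over 72 s, if anything falls off the work surface, if the arm or the gripper's body presses on something with over 40 N, if the wrist force passes 120 N, or if a joint passes its speed limit or range.

### The arm

A 6-joint arm with a two-finger parallel gripper is mounted at the origin on the work surface. World frame = base frame: x ahead of the robot, y to its left, z up, the work surface at z = 0. Lengths are in m, angles in rad, forces in N, time in s.
With the tool pointing down it reaches from about 0.35 to 0.925 m from the base axis. Payload 6.4 kg.
Tool frame: the origin (TCP) lies on the centre line of the jaws, within the pads' length; the fingertips stand 19 mm ahead of it and the grasp point (between the pads) is the TCP (manip.tip_reach is the z of the fingertips in the tool frame, in m); z points along the fingers, y is the direction in which the jaws open and shut (so a half turn about z gives the same grasp; the last joint's range is limited). The gripper opens to 85 mm and grips with 20 to 120 N. Pads are 22 mm wide; open, the fingers measure 114 mm over their backs; the gripper's body (76 mm by 85 mm) begins 54 mm behind the grasp point. The pads swing forward as they close: fully open they stand 13 mm farther back than shut.
Start: joints at [1.109, 0.245, 1.558, -0, 1.339, -0.174], TCP at [0.184, 0.623, 0.212] pointing down, gripper open.
Joint ranges: [-3.13, 3.13], [-1.02, 2.26], [0.13, 2.54], [-0.95, 4.09], [0.21, 2.88], [-2.74, 2.74]. Speed limits (rad/s): [2.57, 2.57, 3.14, 3.14, 3.14, 3.14].

### API

Orientations are given as a 3x3 rotation matrix whose columns are the frame's x, y, z axes.
In Python, from cell import manip gives the robot as it stands. Calls block until the motion is done:
- manip.move_ptp(position, orientation): joint-space move of the TCP to a pose.
- manip.line_to(position, frame=None, velocity=0.15): straight line of the TCP; frame=None keeps the orientation; velocity is the mean speed in m/s.
- manip.movej(angles): joint-space move.
- manip.command_gripper(opening, grasp_force=None): opening from 0.0 (shut) to 1.0 (fully open); grasp_force is the grip in N (None keeps the last); returns when the fingers have stopped.
- manip.wait(seconds).
- manip.solve_ik(position, orientation): joint angles nearest the present ones, or None.
- manip.camera(name): name is "side" or "top" or "wrist"; returns the picture (420x560x3 uint8, red, green, blue); there is no depth.
- manip.camera_params(name): a dict with "camera_matrix" (3x3 intrinsics, pixels), "k1" (the pictures are not rectified: a ray, as slopes to the right and down, at radius r is drawn at 1 + k1 r^2 times it, then the intrinsics apply), "rvec" (rotation vector, rad) and "tvec" (3), from world to camera coordinates, as OpenCV has them. Camera axes: x right, y down, z forward; pixel columns grow to the right and rows downward; lengths in m; the calibration is good to about 2 mm. A picture is of the moment at which its call begins: read the wrist's pose just before it. camera_params takes no time and is no camera call; for the wrist camera it gives the pose at the moment of the call.
A pose or a line that the arm cannot do raises manip.IKError and nothing moves.
- manip.close_job(): hands the job in, once; it reports no verdict.
Trained networks look in the newest picture that a camera, given by its name, has taken for a name from the list of things; names that differ only in an ending like _2 or _b are one class to them, and where a whole thing is asked for, a point or a joint stands for the part that bears it (a point fixed in the world has none). Each returns a list of dicts, best first, with "conf" (0 to 1); they miss things now and then, are a little off and sometimes report something else, mostly with a low value. They report only what shows in the picture. A call takes as long as a camera call. They do not tell look-alikes from the thing itself.
- manip.look_for(camera, label): "centre" ([x, y, z] in m, in world coordinates, good to about 4 mm: the middle of the surface that is visible of it).
Readings, each from a call of its own:
- manip.read_clock(): time.
- manip.read_joint_pos(): joint angles.
- manip.read_joint_velocities(): joint speeds.
- manip.read_joint_efforts(): joint torques, N m.
- manip.read_ee_pos(): TCP position.
- manip.read_ee_rot(): TCP orientation.
- manip.read_contact_force(): force on the tool from outside, world axes, zero at the start.
- manip.read_wrist_torque(): the same for the moment, N m.
- manip.read_opening(): opening from 0.0 (shut) to 1.0 (fully open).
Only numpy, scipy, OpenCV 4.12 (cv2) and the standard library are available. Lean on these libraries where they do the work, as an engineer would, in place of code of your own. Each camera call takes 0.05 s, during which the arm holds its last target.

## Working session

There is one attempt and no reset: what is moved stays moved. The work goes in short steps, each a Python script; the robot and the scene stay as the last script left them, time stands still between calls to the robot, and variables do not carry over. Pictures are saved under pics/ and viewed, and the job is handed in when it is done.

```bash
ls; mkdir -p pics; python3 - <<'E'
from cell import manip
import cv2
for n in ["side","top","wrist"]:
    im=manip.camera(n); cv2.imwrite(f"pics/{n}0.png",im[:,:,::-1])
    for l in ["press","pack_center","fine_grip","ring_mark","spare_pack","spatula","spray_jar"]:
        try: print(n,l,[(([round(float(v),3) for v in d["centre"]]),round(d["conf"],2)) for d in manip.look_for(n,l)])
        except Exception as e: print(n,l,e)
print(manip.read_clock(),manip.read_ee_rot(),manip.tip_reach)
E
```

```text
pics
side press [([0.631, 0.051, 0.045], 0.71), ([0.647, 0.262, 0.066], 0.38)]
side pack_center [([0.569, 0.079, 0.059], 0.7), ([0.547, -0.156, 0.037], 0.65), ([0.347, 0.073, 0.037], 0.65)]
side fine_grip [([0.618, 0.083, 0.148], 0.51)]
side ring_mark [([0.614, 0.074, 0.129], 0.81)]
side spare_pack [([0.44, 0.336, 0.04], 0.75)]
side spatula [([0.64, -0.376, 0.001], 0.64), ([0.63, 0.049, 0.046], 0.58)]
side spray_jar [([0.649, 0.26, 0.066], 0.7)]
top press [([0.629, 0.078, 0.041], 0.71)]
top pack_center [([0.562, 0.099, 0.058], 0.91), ([0.353, 0.088, 0.042], 0.57)]
top fine_grip [([0.619, 0.089, 0.157], 0.57)]
top ring_mark [([0.612, 0.086, 0.129], 0.83)]
top spare_pack [([0.452, 0.344, 0.038], 0.84)]
top spatula [([0.643, -0.374, 0.003], 0.63), ([0.627, 0.08, 0.043], 0.19)]
top spray_jar [([0.645, 0.276, 0.1], 0.81), ([0.621, 0.091, 0.156], 0.33)]
wrist press []
wrist pack_center [([0.32, 0.148, 0.025], 0.68)]
wrist fine_grip []
wrist ring_mark []
wrist spare_pack [([0.422, 0.31, 0.039], 0.73)]
wrist spatula []
wrist spray_jar []
1.2 [[-9.58882609e-01  2.83802998e-01 -6.42701991e-06]
 [ 2.83802998e-01  9.58882608e-01 -4.58518143e-05]
 [-6.85012475e-06 -4.57905149e-05 -9.99999999e-01]] 0.019
```

View pics/top0.png

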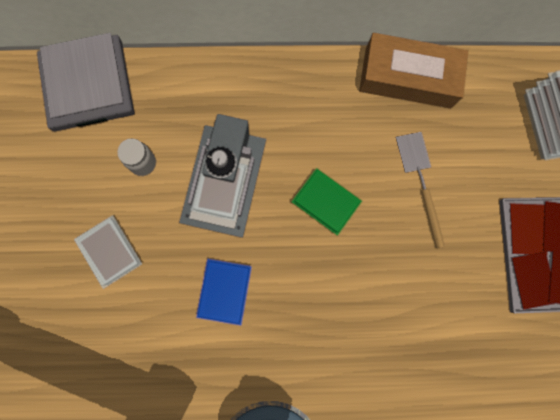

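View pics/side0.png

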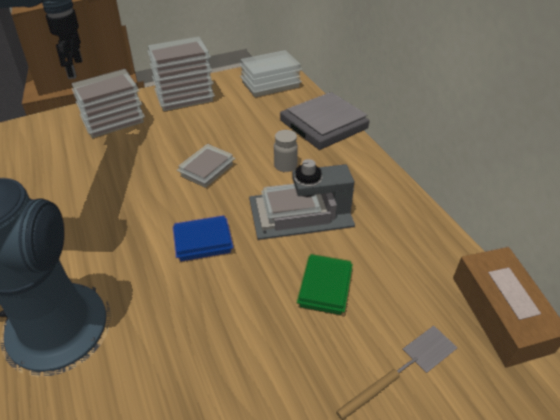

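```bash
cat > h.py <<'E'
import numpy as np, cv2
def proj(p,P):
    P=np.atleast_2d(P).astype(float); R=cv2.Rodrigues(np.array(p["rvec"],float))[0]
    c=P@R.T+np.array(p["tvec"],float).ravel(); s=c[:,:2]/c[:,2:]; r2=(s**2).sum(1,keepdims=True)
    s=s*(1+p["k1"]*r2); K=np.array(p["camera_matrix"]); return s*[K[0,0],K[1,1]]+[K[0,2],K[1,2]]
def back(p,uv,z):
    K=np.array(p["camera_matrix"],float); uv=np.atleast_2d(uv).astype(float)
    u=cv2.undistortPoints(uv.reshape(-1,1,2),K,np.array([p["k1"],0,0,0.])).reshape(-1,2)
    R=cv2.Rodrigues(np.array(p["rvec"],float))[0]; t=np.array(p["tvec"],float).ravel()
    C=-R.T@t; d=np.c_[u,np.ones(len(u))]@R; return C+d*((z-C[2])/d[:,2])[:,None]
def pressW(o,yaw,P):
    P=np.atleast_2d(P).astype(float)/1000; c,s=np.cos(yaw),np.sin(yaw)
    return np.c_[o[0]+c*P[:,0]-s*P[:,1], o[1]+s*P[:,0]+c*P[:,1], P[:,2]]
def box(x0,x1,y0,y1,z): return [[x0,y0,z],[x1,y0,z],[x1,y1,z],[x0,y1,z]]
def overlay(im,p,o,yaw,packx,f,crop):
    x0,y0,x1,y1=crop; g=cv2.resize(im[y0:y1,x0:x1,::-1],None,fx=f,fy=f,interpolation=cv2.INTER_CUBIC).copy()
    def dr(P,col):
        q=(proj(p,pressW(o,yaw,P))-[x0,y0]+.5)*f; cv2.polylines(g,[np.int32(q*8)],True,col,1,cv2.LINE_AA,3)
    dr(box(-90,45,-53,53,45),(0,255,255)); dr(box(-32,105,-35,35,113),(0,255,0)); dr(box(packx-65,packx+65,-50,50,60.5),(0,0,255))
    for r,z,c in((15,155,(255,255,0)),(30,131,(255,0,255))):
        a=np.linspace(0,6.28,40); dr(np.c_[r*np.cos(a),r*np.sin(a),0*a+z],c)
    return g
E
python3 - <<'E'
from cell import manip
from h import *
p=manip.camera_params("top"); R=cv2.Rodrigues(p["rvec"])[0];print(-R.T@p["tvec"],p["camera_matrix"][0])
print(back(p,[[219,158]],.155), back(p,[[209,126],[266,138],[181,222],[242,235]],0.0))
im=manip.camera("top")
cv2.imwrite("pics/top1.png",overlay(im,p,[.615,.085],-.2,-45,6,(160,100,290,200)))
cv2.imwrite("pics/top1b.png",cv2.resize(im[105:240,165:280,::-1],None,fx=5,fy=4.4,interpolation=cv2.INTER_CUBIC))
E
```

```text
[0.38023107 0.00965236 1.06161523] [463.01371289   0.         273.91997057]
[[0.62244447 0.09008931 0.155     ]] [[ 0.74292948  0.12736377  0.        ]
 [ 0.71098143 -0.00791016  0.        ]
 [ 0.51378518  0.19183801  0.        ]
 [ 0.480932    0.05201812  0.        ]]
```

View pics/top1b.png

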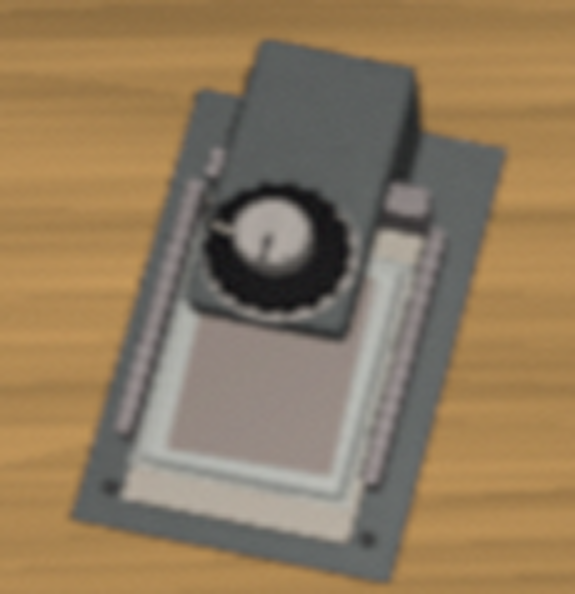

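View pics/top1.png

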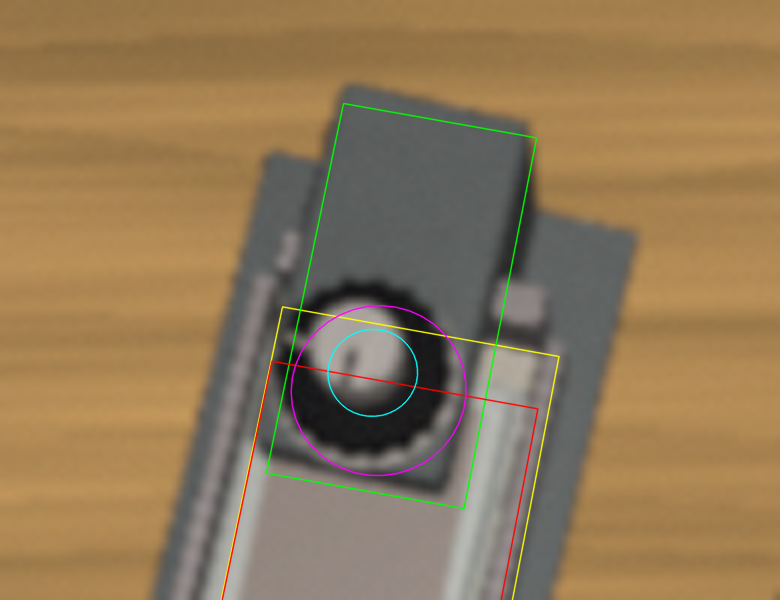

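```bash
python3 - <<'E'
from cell import manip
from h import *
p=manip.camera_params("wrist"); R=cv2.Rodrigues(p["rvec"])[0];C=-R.T@p["tvec"]
Rt=np.array(manip.read_ee_rot()); t=np.array(manip.read_ee_pos())
print("cam in tool",Rt.T@(C-t)); print("cam axes in tool",np.round(Rt.T@R.T,3)); print(p["camera_matrix"][0],p["k1"])
yaw=-.24;o=np.array([.623,.091])
for s in(0,np.pi):
  for z in(.154,.3):
    for extra in (0.,.6,-.6,-1.2):
      a=yaw+s+extra;c_,s_=np.cos(a),np.sin(a)
      M=np.array([[c_,s_,0],[s_,-c_,0],[0,0,-1]])
      q=manip.solve_ik([*o,z],M); print(round(s,2),z,extra,None if q is None else np.round(q,2))
E
```

```text
cam in tool [ 7.55428654e-02 -1.45708847e-04 -1.61814508e-01]
cam axes in tool [[-0.    -0.956 -0.293]
 [ 1.    -0.     0.   ]
 [-0.    -0.293  0.956]]
[301.37492188   0.         289.12016551] -0.0321405193341971
0 0.154 0.0 [-0.03  0.25  1.66 -0.    1.23  1.78]
0 0.154 0.6 [-0.03  0.25  1.66 -0.    1.23  1.18]
0 0.154 -0.6 [-0.03  0.25  1.66 -0.    1.23  2.38]
0 0.154 -1.2 None
0 0.3 0.0 [-0.03  0.14  1.52 -0.    1.48  1.78]
0 0.3 0.6 [-0.03  0.14  1.52 -0.    1.48  1.18]
0 0.3 -0.6 [-0.03  0.14  1.52 -0.    1.48  2.38]
0 0.3 -1.2 None
3.14 0.154 0.0 [-0.03  0.25  1.66 -0.    1.23 -1.37]
3.14 0.154 0.6 [-0.03  0.25  1.66 -0.    1.23 -1.97]
3.14 0.154 -0.6 [-0.03  0.25  1.66 -0.    1.23 -0.77]
3.14 0.154 -1.2 [-0.03  0.25  1.66 -0.    1.23 -0.17]
3.14 0.3 0.0 [-0.03  0.14  1.52 -0.    1.48 -1.37]
3.14 0.3 0.6 [-0.03  0.14  1.52 -0.    1.48 -1.97]
3.14 0.3 -0.6 [-0.03  0.14  1.52 -0.    1.48 -0.77]
3.14 0.3 -1.2 [-0.03  0.14  1.52 -0.    1.48 -0.17]
```

```bash
cat >> h.py <<'E'
def down(a):
    c,s=np.cos(a),np.sin(a); return np.array([[c,s,0],[s,-c,0],[0,0,-1.]])
E
python3 - <<'E'
from cell import manip
from h import *
yaw=-.24;o=[.623,.091]
P=pressW(o,yaw,[[-10,0,300]])[0]
manip.move_ptp(P,down(yaw+np.pi)); manip.wait(.3)
p=manip.camera_params("wrist"); im=manip.camera("wrist"); np.save("w1.npy",im); import pickle; pickle.dump(p,open("w1.pkl","wb"))
cv2.imwrite("pics/w1.png",im[:,:,::-1])
for l in ["pack_center","fine_grip","ring_mark","press"]: print(l,[(([round(float(v),4) for v in d["centre"]]),round(d["conf"],2)) for d in manip.look_for("wrist",l)])
cv2.imwrite("pics/w1o.png",overlay(im,p,o,yaw,-45,1.4,(0,0,560,420)))
print(manip.read_clock(),manip.read_ee_pos())
E
```

```text
pack_center [([0.4033, 0.0852, 0.0375], 0.92), ([0.5642, 0.1043, 0.0628], 0.91), ([0.5476, -0.135, 0.0394], 0.62)]
fine_grip [([0.6204, 0.0884, 0.1524], 0.82)]
ring_mark [([0.6168, 0.0937, 0.1294], 0.98)]
press [([0.6268, 0.087, 0.1114], 0.67)]
4.2417 [0.61328828 0.09338134 0.30000529]
```

View pics/w1o.png

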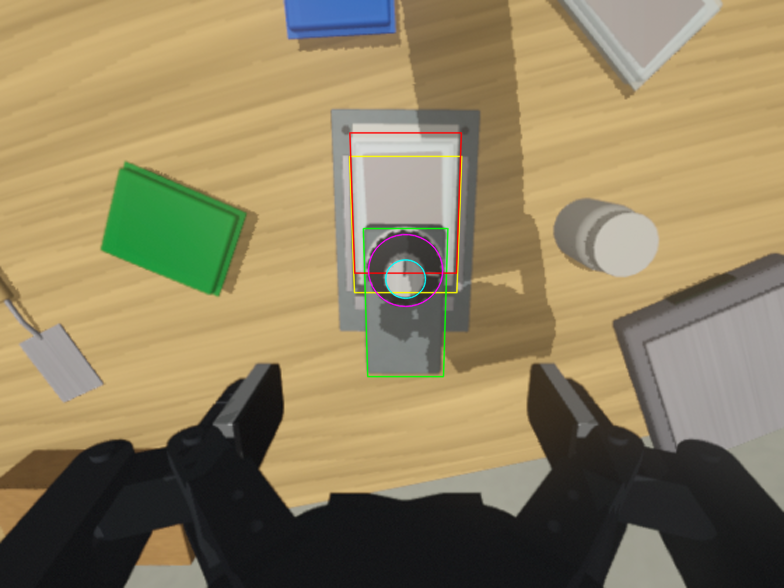

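```bash
python3 - <<'E'
from h import *
import pickle
im=np.load("w1.npy");p=pickle.load(open("w1.pkl","rb"))
cv2.imwrite("pics/w1c.png",cv2.resize(im[70:275,225:350,::-1],None,fx=4.8,fy=2.9*1.0,interpolation=cv2.INTER_CUBIC)) if 0 else None
for i,(o,y,x) in enumerate([([.6205,.0905],-.245,-37)]):
    cv2.imwrite(f"pics/w1d.png",overlay(im,p,o,y,x,5.5,(228,75,345,183)))
    cv2.imwrite(f"pics/w1e.png",overlay(im,p,o,y,x,5.5,(228,165,345,273)))
E
```

```text
(no output)
```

View pics/w1d.png

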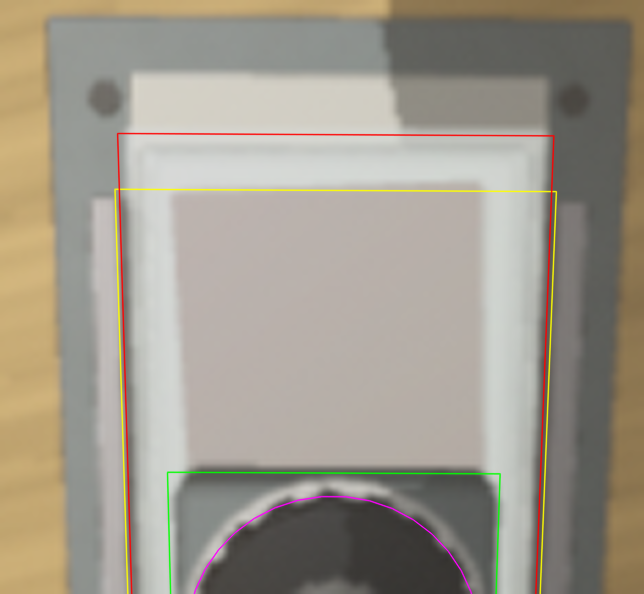

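View pics/w1e.png

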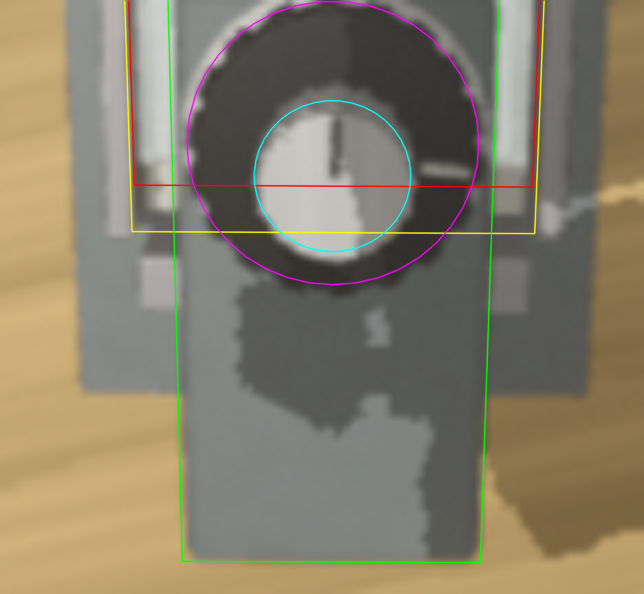

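```bash
cat >> h.py <<'E'
O=[.6216,.0907]; YAW=-.245
E
python3 - <<'E'
from cell import manip
from h import *
M=down(YAW+np.pi)
W=lambda x,z,y=0: pressW(O,YAW,[[x,y,z]])[0]
manip.command_gripper(.45)
manip.move_ptp(W(-135,200),M)
manip.line_to(W(-135,50),velocity=.15)
f0=np.array(manip.read_contact_force()); print(f0,manip.read_clock())
ax=np.array([np.cos(YAW),np.sin(YAW),0])
x=-135; 
while x<-85:
    x+=3 if x<-112 else 1.5
    manip.line_to(W(x,50),velocity=.03)
    f=-(np.array(manip.read_contact_force())-f0)@ax
    pe=np.array(manip.read_ee_pos()); print(x,round(f,2),round((pe[:2]-O)@ax[:2]*1000,1))
    if f>5: break
p=manip.camera_params("wrist"); im=manip.camera("wrist"); cv2.imwrite("pics/p1.png",im[:,:,::-1])
im=manip.camera("side"); cv2.imwrite("pics/p1s.png",cv2.resize(im[130:270,200:400,::-1],None,fx=4,fy=4))
print(manip.read_clock())
E
```

```text
[-0.34269509  0.71818606  0.56591793] 6.6
-132 -0.21 -131.2
-129 -0.81 -128.8
-126 -0.67 -125.8
-123 -0.01 -122.8
-120 -0.08 -119.8
-117 -0.73 -116.8
-114 -0.2 -113.8
-111 -0.81 -110.8
-109.5 0.31 -109.4
-108.0 -0.26 -107.9
-106.5 -0.75 -106.4
-105.0 -0.8 -104.9
-103.5 -0.53 -103.4
-102.0 -0.91 -101.9
-100.5 -0.12 -100.4
-99.0 -0.5 -98.9
-97.5 -0.11 -97.4
-96.0 -0.37 -95.9
-94.5 -0.42 -94.4
-93.0 -0.45 -92.9
-91.5 -0.08 -91.4
-90.0 0.1 -89.9
-88.5 -1.25 -88.4
-87.0 0.02 -86.9
-85.5 -0.84 -85.4
-84.0 -1.11 -83.9
13.2
```

View pics/p1.png

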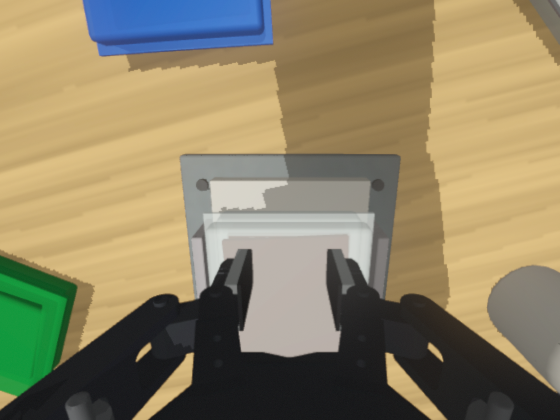

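View pics/p1s.png

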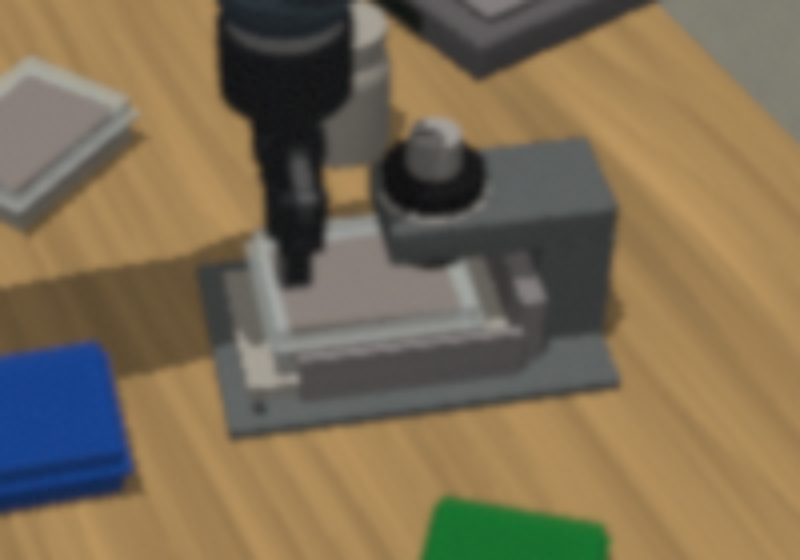

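```bash
python3 - <<'E'
from cell import manip
from h import *
print(manip.read_ee_pos(),manip.read_opening(),manip.read_contact_force(),manip.read_ee_rot())
p=manip.camera_params("wrist")
for z in (31,45,60,70): print(z,proj(p,pressW(O,YAW,[[-84,-19,z],[-95,-19,z],[-95,19,z],[-85,-50,z]])).round(0).tolist())
p=manip.camera_params("side")
for z in (31,45,60,70,80): print(z,((proj(p,pressW(O,YAW,[[-84,-25,z],[-84,25,z]]))-[200,130])*4).round(0).tolist())
E
```

```text
[0.54007143 0.11106982 0.04995968] 0.4517933077881819 [ 0.02546035  0.05304899 -0.09453886] [[-9.70132919e-01  2.42573927e-01 -9.45594226e-05]
 [ 2.42573926e-01  9.70132924e-01  1.80423455e-05]
 [ 9.61118118e-05 -5.43417710e-06 -9.99999995e-01]]
31 [[260.0, 236.0], [259.0, 220.0], [319.0, 220.0], [212.0, 235.0]]
45 [[258.0, 245.0], [257.0, 228.0], [321.0, 228.0], [206.0, 243.0]]
60 [[255.0, 256.0], [254.0, 238.0], [324.0, 238.0], [199.0, 255.0]]
70 [[253.0, 265.0], [252.0, 246.0], [326.0, 246.0], [194.0, 263.0]]
31 [[294.0, 335.0], [280.0, 279.0]]
45 [[293.0, 318.0], [279.0, 263.0]]
60 [[293.0, 299.0], [279.0, 244.0]]
70 [[293.0, 287.0], [279.0, 232.0]]
80 [[293.0, 274.0], [279.0, 219.0]]
```

```bash
python3 - <<'E'
import cv2
from cell import manip
im=cv2.imread("pics/p1.png"); cv2.imwrite("pics/p1z.png",cv2.resize(im[195:365,180:400],None,fx=3.5,fy=3.5,interpolation=cv2.INTER_CUBIC))
im=manip.camera("side")[:,:,::-1]; cv2.imwrite("pics/p1sz.png",cv2.resize(im[150:235,240:340],None,fx=7,fy=7,interpolation=cv2.INTER_CUBIC))
E
```

```text
(no output)
```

View pics/p1z.png

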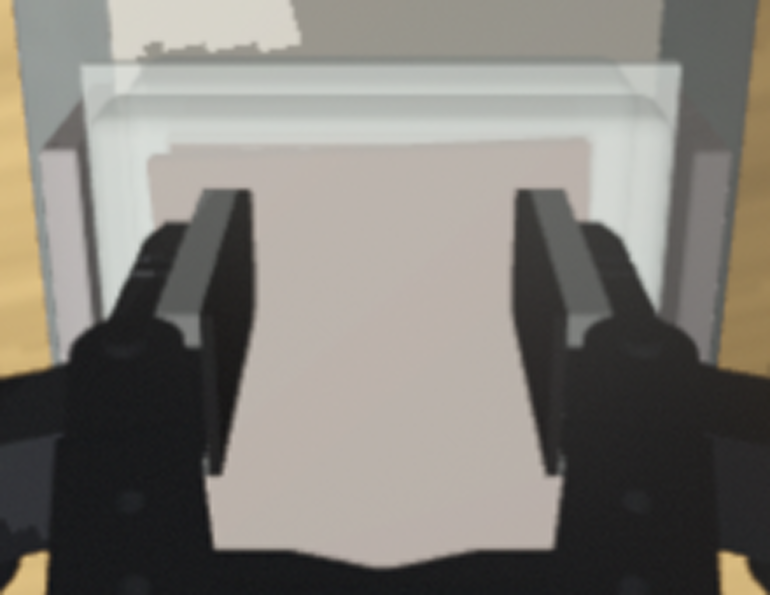

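View pics/p1sz.png

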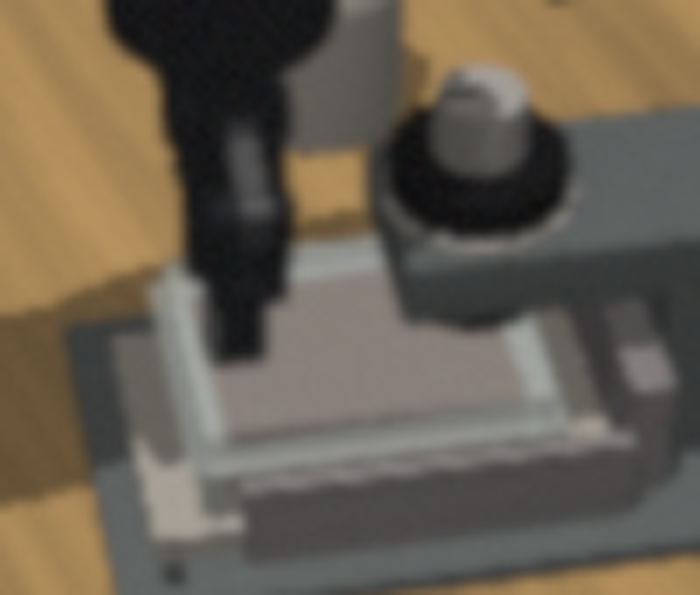

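```bash
python3 - <<'E'
from cell import manip
from h import *
p=manip.camera_params("wrist"); M=np.array(manip.read_ee_rot());t=np.array(manip.read_ee_pos())
for x in(.011,0,-.011):
  for z in (-.03,-.02,-.01,0,.01,.019): print(x,z,proj(p,[t+M@[x,.019,z],t+M@[x,-.019,z]]).round(0).tolist())
E
```

```text
0.011 -0.03 [[329.0, 254.0], [250.0, 254.0]]
0.011 -0.02 [[326.0, 246.0], [252.0, 246.0]]
0.011 -0.01 [[324.0, 238.0], [254.0, 238.0]]
0.011 0 [[322.0, 231.0], [256.0, 231.0]]
0.011 0.01 [[321.0, 225.0], [258.0, 225.0]]
0.011 0.019 [[319.0, 220.0], [259.0, 220.0]]
0 -0.03 [[328.0, 274.0], [251.0, 275.0]]
0 -0.02 [[326.0, 265.0], [253.0, 265.0]]
0 -0.01 [[324.0, 256.0], [255.0, 256.0]]
0 0 [[322.0, 249.0], [257.0, 249.0]]
0 0.01 [[320.0, 242.0], [259.0, 242.0]]
0 0.019 [[319.0, 236.0], [260.0, 236.0]]
-0.011 -0.03 [[327.0, 294.0], [252.0, 294.0]]
-0.011 -0.02 [[325.0, 283.0], [254.0, 283.0]]
-0.011 -0.01 [[323.0, 274.0], [256.0, 274.0]]
-0.011 0 [[321.0, 265.0], [258.0, 265.0]]
-0.011 0.01 [[319.0, 258.0], [259.0, 258.0]]
-0.011 0.019 [[318.0, 251.0], [260.0, 252.0]]
```

```bash
python3 - <<'E'
from cell import manip
from h import *
W=lambda x,z,y=0: pressW(O,YAW,[[x,y,z]])[0]
manip.line_to(W(-84,100),velocity=.2); manip.line_to(W(-140,100),velocity=.2)
G=[];p=manip.camera_params("side")
for g in(.45,0):
    manip.command_gripper(g); im=manip.camera("side")[:,:,::-1].copy()
    w=manip.camera("wrist"); cv2.imwrite(f"pics/g{int(g*100)}w.png",w[:,:,::-1])
    t=np.array(manip.read_ee_pos()); M=np.array(manip.read_ee_rot())
    for z,c in((.019,(0,0,255)),(0,(0,255,255)),(-.024,(0,255,0))):
        h=.0425*g
        c4=im
        for sy in(-1,1):
            q=proj(p,[t+M@[.011,sy*h,z],t+M@[-.011,sy*h,z]]); 
            G_=[tuple(int(v) for v in r*16) for r in q]; cv2.line(im,G_[0],G_[1],c,1,cv2.LINE_AA,4)
    G.append(cv2.resize(im[90:240,200:310],None,fx=3.5,fy=3.5,interpolation=cv2.INTER_CUBIC))
cv2.imwrite("pics/g.png",np.hstack(G)); print(manip.read_clock(),t)
E
```

```text
14.95 [0.48576162 0.12465923 0.09999711]
```

View pics/g.png

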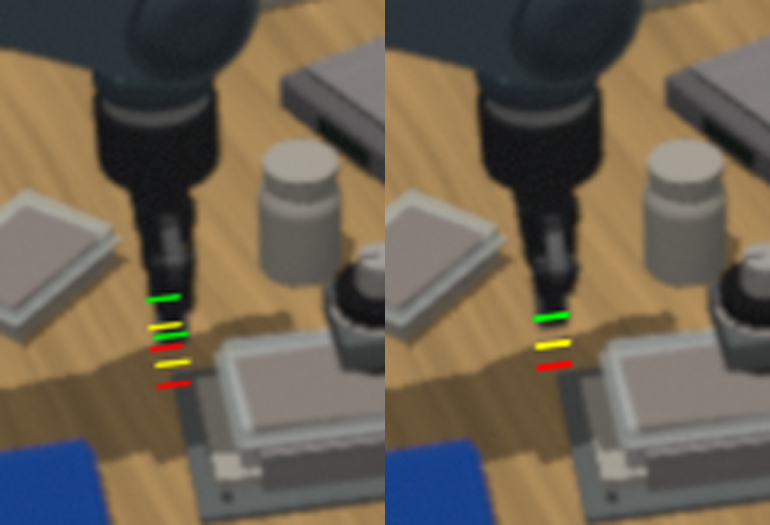

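View pics/g0w.png

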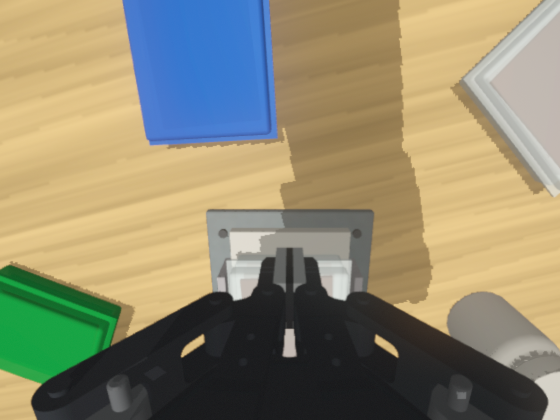

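```bash
python3 - <<'E'
from cell import manip
from h import *
p=manip.camera_params("top"); c=back(p,[[288,262]],0)[0]; print(c, back(p,[[250,265],[240,322],[335,232],[293,200]],.03).round(3).tolist())
M=down(YAW+np.pi)
manip.command_gripper(30/85)
manip.line_to(pressW(O,YAW,[[-140,0,130]])[0],velocity=.25)
manip.move_ptp([c[0],c[1],.1],M); manip.line_to([c[0],c[1],.0],velocity=.1)
manip.wait(.1); f0=np.array(manip.read_contact_force()); print(f0)
z=0.
while z>-.04:
    z-=.001 if z>-.018 else .0005
    manip.line_to([c[0],c[1],z],velocity=.02); f=manip.read_contact_force()[2]-f0[2]
    if f>2.5: break
print(z,f,manip.read_ee_pos(),manip.read_opening(),manip.read_clock())
im=manip.camera("side"); cv2.imwrite("pics/t1.png",cv2.resize(im[150:290,180:380,::-1],None,fx=4,fy=4))
E
```

```text
[ 0.41696834 -0.05191008  0.        ] [[0.411, 0.034, 0.03], [0.289, 0.058, 0.03], [0.48, -0.158, 0.03], [0.555, -0.065, 0.03]]
[-0.7513784  -0.66815749 -0.54949482]
-0.02000000000000001 3.63853781299516 [ 0.41707827 -0.05194993 -0.01984367] 0.355555376776234 23.1583
```

View pics/t1.png

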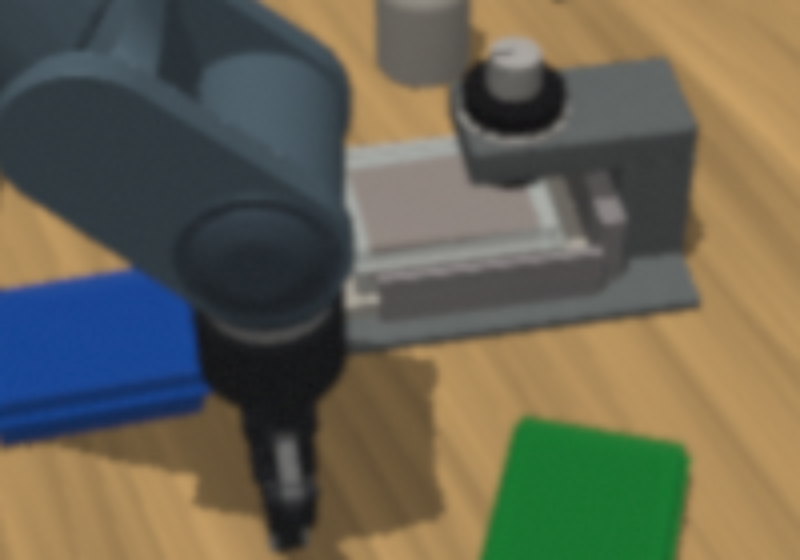

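```bash
python3 - <<'E'
from cell import manip
from h import *
M=down(YAW+np.pi)
W=lambda x,z,y=0: pressW(O,YAW,[[x,y,z]])[0]
c=np.array(manip.read_ee_pos()); manip.line_to([c[0],c[1],.09],velocity=.25)
manip.move_ptp(W(-138,70),M); manip.line_to(W(-138,14),velocity=.12)
manip.wait(.1)
f0=np.mean([manip.read_contact_force() for _ in range(3)],0); print(f0,manip.read_clock())
ax=np.array([np.cos(YAW),np.sin(YAW),0])
manip.line_to(W(-122,14),velocity=.05)
x=-122
while x<-88:
    x+=2 if x<-101 else .7
    manip.line_to(W(x,14),velocity=.03)
    f=-(np.array(manip.read_contact_force())-f0)@ax
    pe=np.array(manip.read_ee_pos()); print(x,round(f,2),round((pe[:2]-O)@ax[:2]*1000,1))
    if f>7: break
p=manip.camera_params("wrist"); im=manip.camera("wrist"); cv2.imwrite("pics/p2.png",im[:,:,::-1])
im=manip.camera("side"); cv2.imwrite("pics/p2s.png",cv2.resize(im[130:270,200:400,::-1],None,fx=4,fy=4))
print(manip.read_clock())
E
```

```text
[ 0.20354564 -0.79956366 -0.09130844] 25.3
-120 -0.09 -120.0
-118 1.7 -117.9
-116 0.22 -115.9
-114 0.47 -114.0
-112 1.61 -112.0
-110 0.75 -109.8
-108 0.78 -107.7
-106 0.39 -105.7
-104 0.71 -103.7
-102 0.94 -101.7
-100 1.05 -99.7
-99.3 2.62 -99.3
-98.6 1.85 -98.6
-97.89999999999999 1.74 -97.8
-97.19999999999999 0.8 -97.1
-96.49999999999999 1.26 -96.4
-95.79999999999998 2.24 -95.7
-95.09999999999998 2.54 -95.0
-94.39999999999998 1.6 -94.3
-93.69999999999997 3.0 -93.9
-92.99999999999997 6.83 -94.0
-92.29999999999997 9.17 -94.0
31.3667
```

View pics/p2s.png

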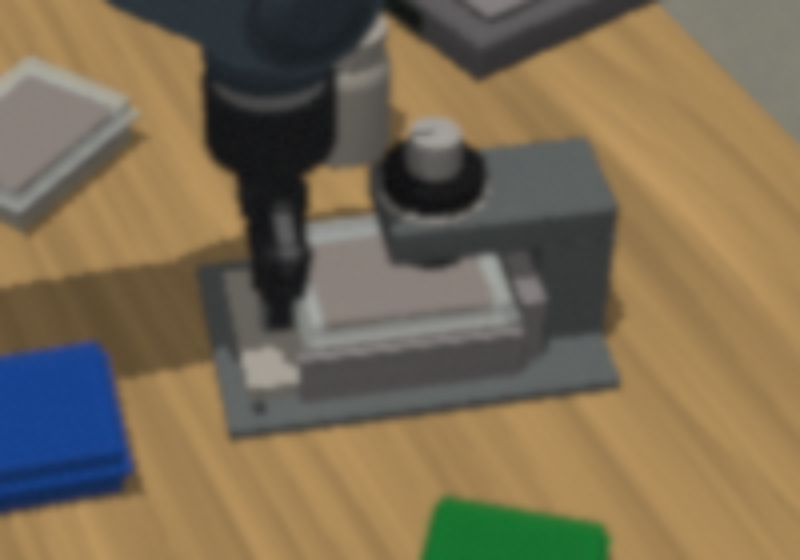

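```bash
python3 - <<'E'
from cell import manip
from h import *
import pickle
W=lambda x,z,y=0: pressW(O,YAW,[[x,y,z]])[0]
manip.line_to(W(-110,14),velocity=.1); manip.line_to(W(-110,195),velocity=.25); manip.command_gripper(.65); manip.line_to(W(-5,195),velocity=.2); manip.wait(.2)
p=manip.camera_params("wrist"); im=manip.camera("wrist"); np.save("w2.npy",im); pickle.dump(p,open("w2.pkl","wb"))
cv2.imwrite("pics/w2.png",im[:,:,::-1])
print(manip.look_for("wrist","fine_grip"),manip.look_for("wrist","ring_mark"))
c=proj(p,pressW(O,YAW,[[0,0,155]]))[0].round().astype(int); print(c,manip.read_clock())
x0,y0=c-[70,60]; cv2.imwrite("pics/w2o.png",overlay(im,p,O,YAW,-20,5,(x0,y0,x0+140,y0+115)))
cv2.imwrite("pics/w2p.png",overlay(im,p,O,YAW,-20,2,(c[0]-130,0,c[0]+130,260)))
E
```

```text
[{'centre': [0.6194, 0.0889, 0.1527], 'conf': 0.94}] [{'centre': [0.6119, 0.098, 0.1312], 'conf': 0.58}]
[289 232] 33.9583
```

View pics/w2o.png

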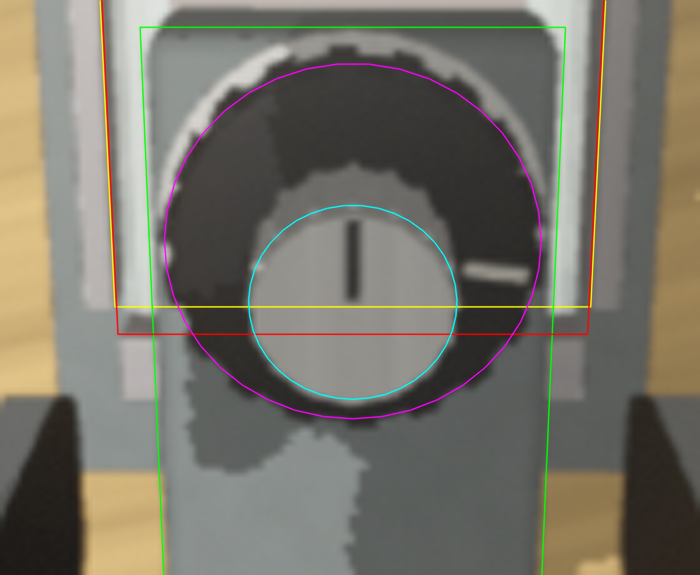

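View pics/w2p.png

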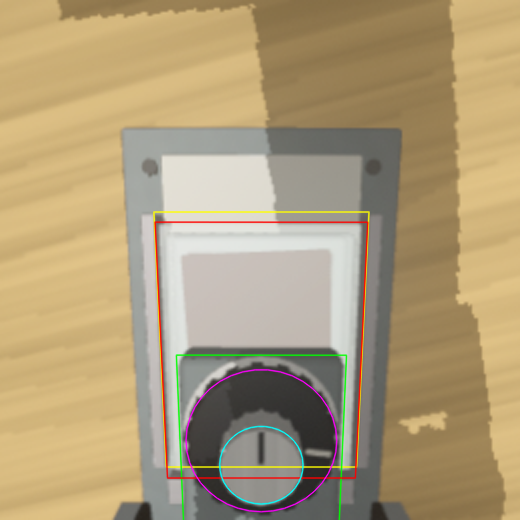

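```bash
python3 - <<'E'
from cell import manip
from h import *
W=lambda x,z,y=0: pressW(O,YAW,[[x,y,z]])[0]
manip.line_to(W(.7,150),velocity=.15); manip.line_to(W(.7,114.8),velocity=.08)
manip.wait(.1)
f=lambda:(np.round(manip.read_contact_force(),2),np.round(manip.read_wrist_torque(),3))
print(f(),f(),manip.read_clock())
manip.command_gripper(0.,25); print("grip25",f(),manip.read_opening(),manip.read_ee_pos(),W(.7,114.8))
im=manip.camera("side"); cv2.imwrite("pics/k1s.png",cv2.resize(im[120:220,240:380,::-1],None,fx=5,fy=5,interpolation=cv2.INTER_CUBIC))
im=manip.camera("wrist"); cv2.imwrite("pics/k1w.png",im[:,:,::-1])
print(manip.read_clock(),manip.read_joint_pos())
E
```

```text
(array([-0.32,  0.05, -0.07]), array([-0.017,  0.054,  0.001])) (array([-0.32,  0.05, -0.07]), array([-0.017,  0.054,  0.001])) 35.1
grip25 (array([-0.95,  0.68,  2.22]), array([ 0.106,  0.106, -0.01 ])) 0.33735797876654583 [0.62268184 0.09064246 0.11548701] [0.6222791  0.09053021 0.1148    ]
35.5417 [-3.54050027e-02  2.96417315e-01  1.68121866e+00  2.54151276e-04
  1.16287141e+00 -1.36133091e+00]
```

View pics/k1s.png

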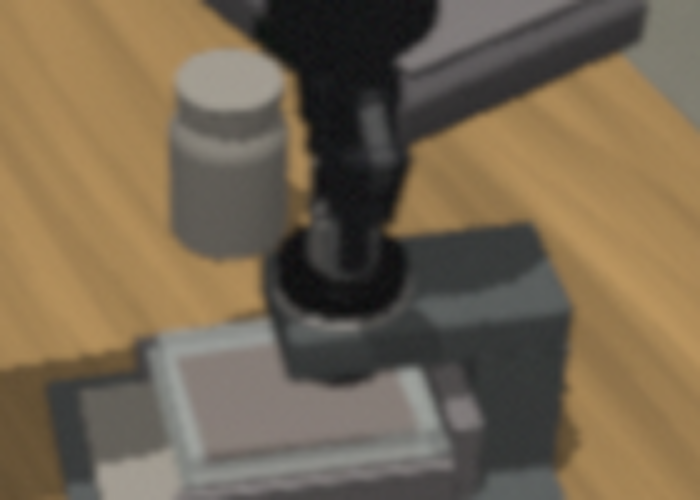

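View pics/k1w.png

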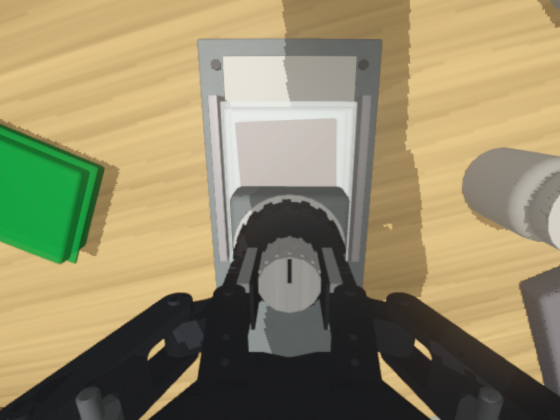

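```bash
python3 - <<'E'
from cell import manip
from h import *
W=lambda x,z,y=0: pressW(O,YAW,[[x,y,z]])[0]
f=lambda:(np.round(manip.read_contact_force(),2),np.round(manip.read_wrist_torque(),3))
manip.command_gripper(.45); manip.line_to(W(.7,117.3),velocity=.08)
manip.command_gripper(0.,60); print("grip60",f(),manip.read_opening(),manip.read_ee_pos(),manip.read_clock())
im=manip.camera("wrist"); cv2.imwrite("pics/k2w.png",im[:,:,::-1])
q=np.array(manip.read_joint_pos()); np.save("q0.npy",q); 
for d in (.05,.1,.15,.2,.24):
    t=q.copy(); t[5]+=d; manip.movej(t); qq=manip.read_joint_pos(); print(d,round(qq[5]-q[5],4),f(),np.round(manip.read_joint_efforts()[5],3),manip.read_clock())
manip.wait(.1);print(f())
im=manip.camera("wrist"); cv2.imwrite("pics/k3w.png",im[:,:,::-1])
E
python3 -c "
import cv2,numpy as np
a=[cv2.resize(cv2.imread('pics/k%dw.png'%i)[150:330,220:360],None,fx=2.8,fy=2.8,interpolation=cv2.INTER_CUBIC) for i in(2,3)]
cv2.imwrite('pics/k23.png',np.hstack(a))"
```

```text
grip60 (array([-1.12,  1.11,  2.54]), array([ 0.195,  0.17 , -0.049])) 0.32197736226054263 [0.62240663 0.09071796 0.11770058] 36.3
0.05 0.0492 (array([-1.54,  0.02,  1.74]), array([ 0.108,  0.107, -0.11 ])) -0.067 36.6
0.1 0.0986 (array([0.16, 1.43, 0.72]), array([ 0.254,  0.086, -0.082])) -0.063 36.85
0.15 0.1483 (array([-0.48,  1.34,  1.62]), array([ 0.305,  0.032, -0.103])) -0.056 37.1
0.2 0.1982 (array([0.6 , 2.23, 1.76]), array([ 0.438, -0.051, -0.042])) -0.052 37.35
0.24 0.2383 (array([0.78, 3.77, 0.89]), array([ 0.627, -0.065,  0.03 ])) -0.011 37.6
(array([-0.05,  3.73,  1.14]), array([ 0.66 , -0.124,  0.051]))
```

View pics/k23.png

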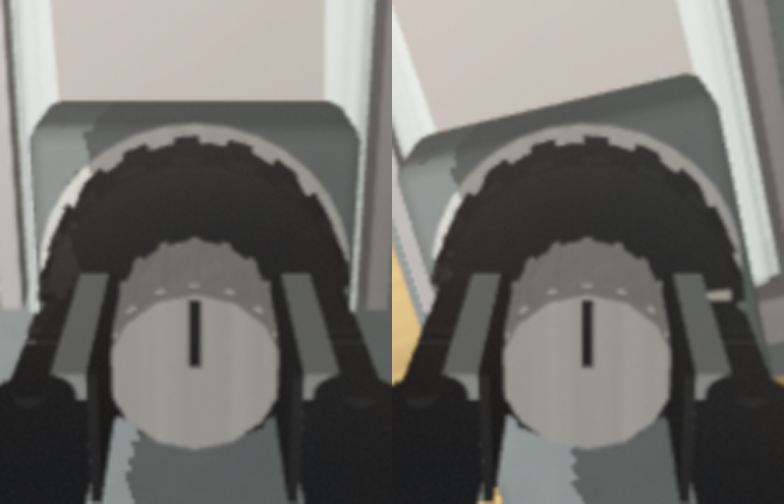

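```bash
python3 - <<'E'
from cell import manip
from h import *
f=lambda:(np.round(manip.read_contact_force(),2),np.round(manip.read_wrist_torque(),3))
q=np.load("q0.npy"); d=.24
for i in range(7):
    d+=.008; t=q.copy(); t[5]+=d; manip.movej(t); qq=manip.read_joint_pos(); print(round(d,3),round(qq[5]-q[5],4),*f(),np.round(manip.read_joint_efforts()[5],3),manip.read_clock())
for i in range(4): manip.wait(.03);print(f(),np.round(manip.read_joint_efforts()[5],3))
E
```

```text
0.248 0.2477 [0.55 3.84 0.19] [ 0.836 -0.258  0.083] 0.106 38.0
0.256 0.256 [1.59 4.89 0.04] [ 0.862 -0.242  0.069] 0.101 38.25
0.264 0.264 [0.99 5.48 0.5 ] [ 0.844 -0.196  0.139] 0.099 38.5
0.272 0.272 [1.5  5.32 0.33] [ 0.818 -0.2    0.083] 0.099 38.75
0.28 0.2799 [2.02 5.49 0.57] [ 0.886 -0.25   0.128] 0.099 39.0
0.288 0.288 [0.9  5.55 0.57] [ 0.873 -0.254  0.114] 0.1 39.25
0.296 0.296 [2.1  4.75 0.39] [ 0.857 -0.317  0.096] 0.1 39.5
(array([1.69, 5.35, 1.23]), array([ 0.874, -0.317,  0.067])) 0.098
(array([1.71, 5.45, 1.16]), array([ 0.899, -0.255,  0.133])) 0.099
(array([1.24, 4.85, 1.43]), array([ 0.834, -0.261,  0.076])) 0.099
(array([1.5 , 4.28, 1.95]), array([ 0.88 , -0.269,  0.105])) 0.099
```

```bash
python3 - <<'E'
from cell import manip
from h import *
q=np.load("q0.npy"); d=.296; E=[]
while d<.98:
    d+=.02; t=q.copy(); t[5]+=d; manip.movej(t); e=manip.read_joint_efforts()[5]; w=np.round(manip.read_wrist_torque(),3); E.append(e)
    print(round(d,3),round(e,4),w,np.round(manip.read_contact_force(),1))
    if len(E)>3 and e>np.median(E[1:4])+.035: break
print(manip.read_clock(),np.array(manip.read_joint_pos())[5]-q[5])
im=manip.camera("wrist"); cv2.imwrite("pics/k4w.png",cv2.resize(im[150:330,200:380,::-1],None,fx=3,fy=3,interpolation=cv2.INTER_CUBIC))
im=manip.camera("side"); cv2.imwrite("pics/k4s.png",cv2.resize(im[150:220,270:370,::-1],None,fx=7,fy=7,interpolation=cv2.INTER_CUBIC))
E
```

```text
0.316 0.0614 [ 0.873 -0.328  0.08 ] [1.9 4.9 0.1]
0.336 0.0598 [ 0.861 -0.234  0.036] [1.1 5.3 0.3]
0.356 0.0598 [ 0.906 -0.312  0.026] [1.8 4.7 0.6]
0.376 0.0599 [ 0.901 -0.244  0.073] [ 2.6  5.  -0.1]
0.396 0.06 [ 0.94  -0.289  0.083] [2.  5.2 0.6]
0.416 0.0601 [ 0.972 -0.313  0.105] [1.6 5.2 0.6]
0.436 0.0602 [ 0.961 -0.35  -0.026] [1.4 5.9 0.6]
0.456 0.0603 [ 0.965 -0.352  0.032] [ 2.1  5.6 -0.4]
0.476 0.0604 [ 0.974 -0.343  0.051] [2.  5.9 0.1]
0.496 0.0606 [ 0.976 -0.389  0.065] [ 2.   6.7 -0.1]
0.516 0.0607 [ 0.945 -0.394  0.06 ] [ 2.8  5.5 -1.4]
0.536 0.0608 [ 0.999 -0.394  0.098] [2.7 6.5 0. ]
0.556 0.0609 [ 1.053 -0.44   0.06 ] [ 2.5  6.  -0.1]
0.576 0.0609 [ 1.067 -0.439  0.036] [ 2.5  6.2 -0.6]
0.596 0.061 [ 1.04  -0.448  0.066] [ 2.8  5.9 -0.4]
0.616 0.0611 [ 1.054 -0.454 -0.023] [ 3.7  6.2 -0.9]
0.636 0.0684 [ 1.024 -0.461  0.051] [ 2.6  7.1 -0.6]
0.656 0.0813 [ 1.078 -0.523  0.064] [ 2.5  6.2 -1. ]
0.676 0.0941 [ 1.093 -0.519  0.112] [ 3.   6.7 -0.9]
0.696 0.107 [ 1.112 -0.544  0.13 ] [ 3.4  6.4 -1. ]
44.6333 0.6959888760652507
```

View pics/k4w.png

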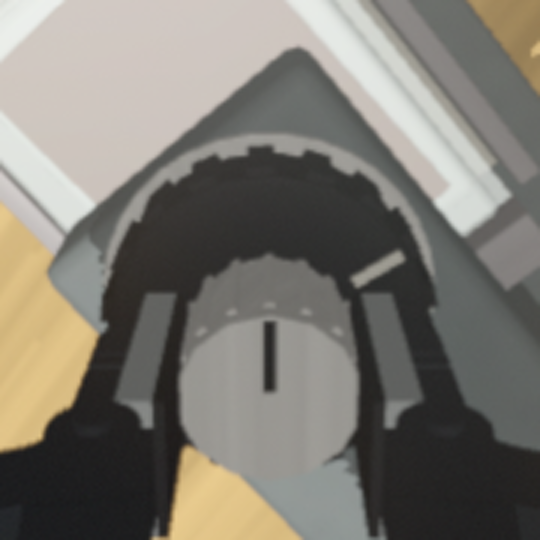

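View pics/k4s.png

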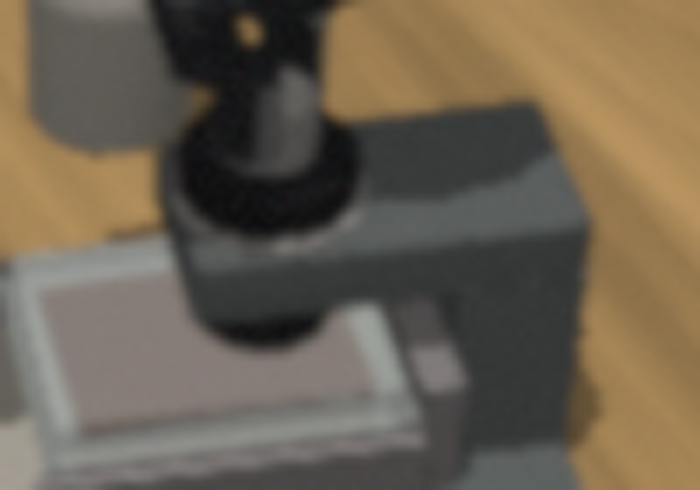

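```bash
python3 - <<'E'
from cell import manip
from h import *
import pickle
q=np.load("q0.npy")
for d in (.716,.736,.756,.776,.796,.803):
    t=q.copy(); t[5]+=d; manip.movej(t); e=manip.read_joint_efforts()[5]; print(d,round(e,4),np.round(manip.read_wrist_torque(),3))
    if e>.178: break
manip.command_gripper(.5); print(manip.read_clock())
p=np.array(manip.read_ee_pos()); manip.line_to([p[0],p[1],.20],velocity=.12)
manip.move_ptp(pressW(O,YAW,[[-5,0,195]])[0],down(YAW+np.pi)); manip.wait(.2)
pp=manip.camera_params("wrist"); im=manip.camera("wrist"); np.save("w3.npy",im); pickle.dump(pp,open("w3.pkl","wb"))
c=proj(pp,pressW(O,YAW,[[0,0,155]]))[0].round().astype(int); x0,y0=c-[70,60]
cv2.imwrite("pics/w3o.png",overlay(im,pp,O,YAW,-20,5,(x0,y0,x0+140,y0+115)))
cv2.imwrite("pics/w3.png",im[:,:,::-1])
im=manip.camera("side"); cv2.imwrite("pics/k5s.png",cv2.resize(im[130:270,200:400,::-1],None,fx=4,fy=4,interpolation=cv2.INTER_CUBIC))
print(manip.read_clock(),manip.read_contact_force())
E
```

```text
0.716 0.1198 [ 1.085 -0.525  0.112]
0.736 0.1326 [ 1.082 -0.584  0.158]
0.756 0.1454 [ 1.133 -0.521  0.187]
0.776 0.1583 [ 1.11  -0.54   0.157]
0.796 0.1711 [ 1.135 -0.588  0.167]
0.803 0.2182 [ 1.112 -0.632  0.187]
46.525
48.4417 [-0.49251216  0.73003178  0.0103089 ]
```

View pics/w3o.png

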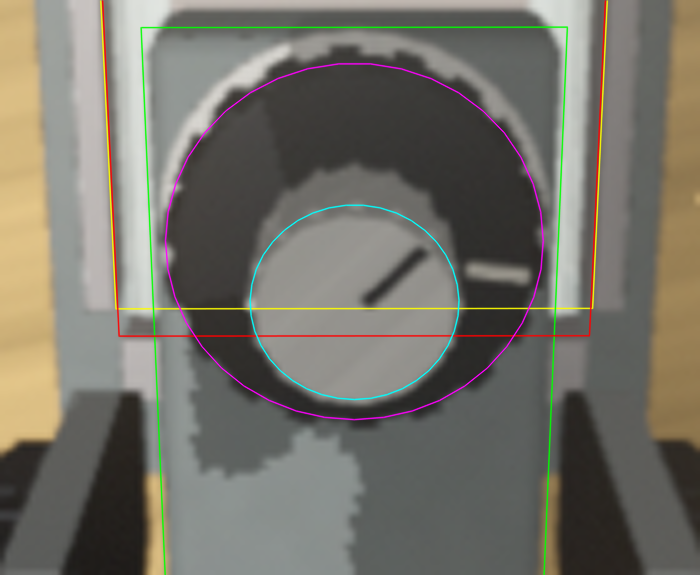

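View pics/k5s.png

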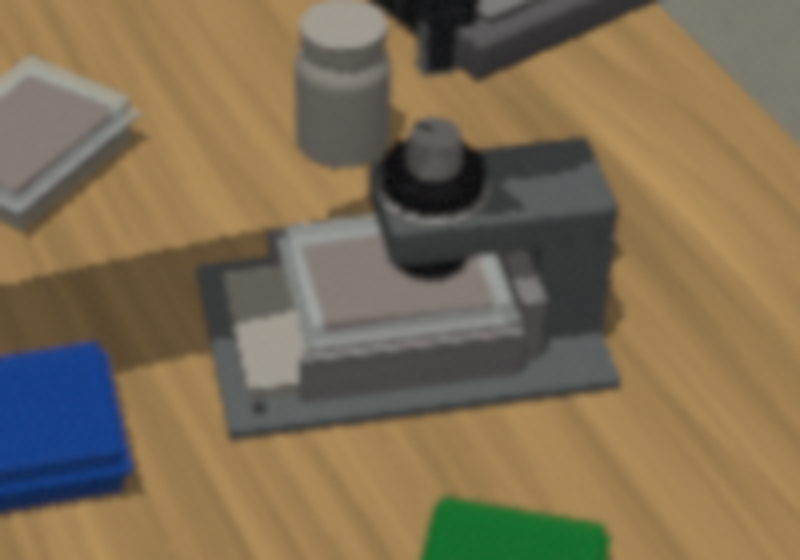

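```bash
python3 -c "
from cell import manip
manip.close_job(); print(manip.read_clock())"
```

```text
the job is handed in; nothing more can be done
the job is handed in; nothing more can be done
```

The pack is home against the back stop and clamped at about 8 N, and I handed the job in at about 48.5 s of the 72 s allowed. No verdict is reported.

- **Pack:** I pushed it along the rails with the finger sides until it stopped hard. The force rose from about 2 N to 9 N with no further movement. The wrist and side pictures show its back end at the stop.
- **Clamping:** I turned the small knob 0.803 rad clockwise. The last joint's effort showed a clear bend at about 0.625 rad, where the foot touched the lid. The 0.178 rad beyond that works out at about 8 N, from 4.5 N per 0.1 rad. The pointer in the final picture, about 0.82 rad, agrees, so the grip did not slip.
- **Outer ring and bystanders:** The ring's white mark is at the same pixels before and after. The things standing around look unmoved in the parts of the pictures I checked. The gripper is open and clear of everything.

**What disagreed:**
- **Fingertip position:** The fingertips are about 20 mm behind the reported tool point, not 19 mm ahead as stated. My first push therefore passed over the lid without touching it. I confirmed the offset from two cameras and by touching the table lightly, then corrected for it.
- **Knob drag:** The effort read at standstill was 0.06 to 0.10 N m, depending on step size, below the stated 0.22 N m drag. I relied only on the touch point and the slope, which was about 0.64 N m per rad against 0.675 expected. The jump to 0.218 on the last step came with a smaller step, and I took it as that effect rather than extra force.
- **Push position:** The pack stopped about 2 mm from where I had computed, within my measuring error.

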